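# Clamp a glass dish on the orbital shaker with the fingertips

## Robot

A 6-joint arm with a two-finger parallel gripper is mounted at the origin on a cart in front of the work surface, level with it; the furniture and walls round the work are solid. World frame = base frame: x ahead of the robot, y to its left, z up, the work surface at z = 0. Lengths are in mm, angles in rad, forces in N, time in s.
With the tool pointing down it reaches from about 325 to 875 mm from the base axis. Payload 4.4 kg.
Tool frame: the origin (TCP) lies on the centre line of the jaws, within the pads' length; the fingertips stand ahead of it and the grasp point (between the pads) lies 6 mm ahead of it (ctrl.tcp_to_tips is the z of the fingertips in the tool frame, in mm); z points along the fingers, y is the line along which they close (so a half turn about z gives the same grasp; the last joint's range is limited). The gripper opens to 85 mm and grips with 20 to 120 N. Pads are 22 mm wide; open, the fingers measure 114 mm over their backs; the gripper's body (76 mm by 85 mm) begins 54 mm behind the grasp point. The pads swing forward as they close: fully open they stand 13 mm farther back than shut.
Start: joints at [-1.431, 0.207, 1.542, -0, 1.393, -0.15], TCP at [164.851, -550.864, 228.082] pointing down, gripper open.
Joint ranges: [-2.73, 2.73], [-0.86, 2.22], [0.23, 2.46], [-1.11, 4.25], [0.08, 2.63], [-2.82, 2.82]. Speed limits (rad/s): [2.79, 2.79, 3.14, 3.14, 3.14, 3.14].

## Interface

Orientations are given as a 3x3 rotation matrix whose columns are the frame's x, y, z axes.
In Python, from plant import ctrl, sensors, optics gives the robot as it stands. Calls block until the motion is done:
- ctrl.move_ptp(position, orientation): joint-space move of the TCP to a pose.
- ctrl.move_l(position, rot=None, vel=150, threshold=None): straight line of the TCP; rot=None keeps the orientation; vel is the mean speed in mm/s. With threshold (N) it stops when the force on the tool has changed by that much, and returns True; else False.
- ctrl.set_joints(angles): joint-space move.
- ctrl.gripper_to(opening, force=None): finger opening in mm; force is the grip in N (None keeps the last); returns when the fingers have stopped.
- ctrl.hold(seconds).
- ctrl.solve_ik(position, orientation): joint angles nearest the present ones, or None.
- sensors.read_state(): the state.
- optics.grab_frame(name): name is "scene" or "top" or "wrist"; returns (picture, depth): 400x640x3 uint8, red, green, blue; 400x640 float32, mm along the optical axis (not along the pixel's ray), 0 where there is no reading.
- optics.camera_params(name): a dict with "mtx" (3x3 intrinsics, pixels), "k1" (the pictures are not rectified: a ray, as slopes to the right and down, at radius r is drawn at 1 + k1 r^2 times it, then the intrinsics apply), "R" (3x3) and "t" (3): a world point X has camera coordinates R X + t; the wrist camera has in their place "T_tool_cam" (4x4, takes a point from camera to tool coordinates, whose origin is the TCP and whose axes are the flange's). Camera axes: x right, y down, z forward; pixel columns grow to the right and rows downward; lengths in mm; the calibration is good to about 2 mm. A picture is of the moment at which its call begins: read the wrist's pose just before it. camera_params takes no time and is no camera call.
A pose or a line that the arm cannot do raises ctrl.MotionError and nothing moves.
- ctrl.finish_job(): hands the job in; it is judged then, once.
The state is a dict: "t": time; "q": joint angles; "qvel": joint speeds; "tau": joint torques, N m; "eef_pos": TCP position; "eef_rot": TCP orientation; "force": force on the tool from outside, world axes, zero at the start; "wrist_torque": the same for the moment, N m; "grip_width": finger opening in mm; "grasp_force": force on a finger pad.
Only numpy, scipy, OpenCV 4.12 (cv2) and the standard library are available. Lean on these libraries where they do the work, as an engineer would, in place of code of your own. Each camera call takes 0.05 s, during which the arm holds its last target. There are 200 camera calls.

## Task

Get the glass dish ready for shaking, using only pushes with the fingertips: nudge it along the shaker's mat onto the white ring so that it stands against the rear bar, push the sliding clamping bar back until it touches the dish, then swing the red lock lever all the way round until it lies along the bar. Do not pick up or tip the dish, and leave everything else on the bench where it stands.

Things in the scene. Friction and masses are not known exactly. Their poses are not given: they have to be found in the camera images.
- shaker: Orbital shaker, fixed: white housing, grey console in front, aluminium platform 246 x 190 mm with a flat black mat. Origin on the bench under the platform's centre; x from the front to the rear bar, y left, z up. Mat top at z = 66 mm (x -105 to 109, y -73 to 73). Steel side rails 10 mm thick at y = +-82, z = 88 mm; grey end blocks at their ends, x = -113 and 110, top at z = 96 mm.
- rear_bar (a point): Middle of the fixed rear bar, the stop, on its axis: black rubber rod 16 mm thick along the shaker's y, at shaker x = 108, z = 88 mm. Site axes as the shaker's. To the right of the shaker stand an evaporator with tall glassware (from about x 0.55 m on, left as far as y 0.30 m, 0.14 to 0.7 m high) and a water bath (up to y -0.35 m): keep the wrist and forearm clear of them.
- ring_mark (a point): Centre of the white ring (68 mm across) printed on the mat, at x = 68, y = 0, z = 66 mm of the shaker: where the glass dish's centre belongs. The glass dish centred here just touches the rear bar.
- glass_dish: Crystallising dish of clear glass, the vessel to be clamped: round and straight-walled, 64 mm across, 42 mm high, wall 3 mm, open at the top, 55 to 95 g; stands on the mat in front of the ring, between the two bars. Origin at the centre of its underside, z up. It slides when pushed.
- bar_mid (a point): Middle of the sliding clamping bar, on its axis: black rubber rod 16 mm thick and 138 mm long along the shaker's y, axis at z = 88 mm (22 mm above the mat), on a blue carriage (26 mm in x, 20 mm in y, top at z = 102 mm) on each side rail. Site axes as the shaker's.
- clamp_bar (a joint): Travel of the sliding bar in m along the shaker's +x: 0 = right at the front (bar axis at shaker x = -90 mm), grows towards the rear bar, to 0.16 at most. About 2.5 N moves it and it stays where it is left.
- lever_hinge (a point): Upright pivot of the lock lever, on the left-hand carriage (shaker y = +82 mm, in line with the bar), at the lever's mid height, 111 mm above the bench; it travels with the bar.
- lever_tip (a point): Outer end of the lock lever: a flat steel arm with a red round grip 13 mm thick, 55 mm from the pivot to this point on the grip's axis (its rounded end stands 6 mm further), 111 mm above the bench; its underside clears the bar's top by about 8 mm.
- lock_lever (a joint): Turn of the lock lever in rad: 0 = open, pointing to the front (shaker -x); 1.57 = locked, lying along the bar and pointing to shaker -y. Turns anticlockwise seen from above. Stiff: about 1 N at the grip moves it and it stays where it is left.
- cream_cap_jar: Glass jar with a ribbed cream cap, 155 mm high, left of the shaker; bystander. Origin at the centre of its underside.
- amber_bottle: Amber bottle with black cap, 145 mm high, left of the shaker; bystander. Origin at the centre of its underside.
- cream_bowl: Cream melamine bowl 83 mm across, 38 mm high, behind the shaker; bystander. Origin at the centre of its underside.
- grease: White tube with red cap, 136 x 36 x 26 mm, lying left of the shaker near the front edge; bystander. Origin at the centre of its underside.
- timer: Flat timer 70 x 64 x 16 mm near the bench's front edge, right of the shaker; bystander. Origin at the centre of its underside.
- pen: Red pen 145 mm long, near the bench's front edge, to the right; bystander. Origin at the centre of its underside.
- petri: Petri dish 92 mm across, 17 mm high, near the bench's front edge, to the right; bystander. Origin at the centre of its underside.
Not all that is in view belongs to the job. Of the things like the glass_dish, leave any that is yellow; of the rest the larger one is meant.

How it is judged (in metres and radians):
On the way, in this order (a step that is already met when the one before it is completed fails the run):
1. the dish stands on the ring with the sliding bar against it, the lever still unlocked (horizontal distance between glass_dish and ring_mark below 0.008 m and x of glass_dish in the frame of shaker above 0.0645 m and angle between glass_dish's own z axis and vertical below 0.1 rad and x of glass_dish in the frame of bar_mid below 0.0435 m and value of joint lock_lever below 0.8 rad), for 0.1 s.
2. the lever is swung round to lie along the bar (value of joint lock_lever above 1.4 rad), for 0.1 s.
At the end, for the whole second after the job is handed in: The dish stands upright and still on the mat, its centre within 8 mm of the ring's centre and at most about 3 mm short of the rear bar, the sliding bar within about 3 mm of touching it, and the lever turned past 1.40 rad (locked) (horizontal distance between glass_dish and ring_mark below 0.008 m and x of glass_dish in the frame of shaker above 0.0645 m and x of glass_dish in the frame of bar_mid below 0.0435 m and angle between glass_dish's own z axis and vertical below 0.1 rad and z of glass_dish in the frame of shaker below 0.07 m and value of joint lock_lever above 1.4 rad and linear speed of glass_dish below 0.01 m/s).
It fails at once if the dish is lifted off the mat (z of glass_dish in the frame of shaker above 0.078 m).
It fails at once if the dish is tipped (angle between glass_dish's own z axis and vertical above 0.35 rad).
It fails at once if the dish is squeezed or rammed hard (contact force between the fingers and glass_dish above 40 N).
It fails at once if one of the bystanders is pushed away from where it stood (distance of any of cream_cap_jar, amber_bottle, cream_bowl, grease, timer, pen, petri from where it was at the start of the episode above 0.02 m).
It also fails if it takes over 61 s, if anything falls off the work surface, if the arm or the gripper's body presses on something with over 40 N, if the wrist force passes 120 N, or if a joint passes its speed limit or range.

## Working session

There is one attempt and no reset: what is moved stays moved. The work goes in short steps, each a Python script; the robot and the scene stay as the last script left them, time stands still between calls to the robot, and variables do not carry over. Pictures are saved under pics/ and viewed, at most 10 in all, crops included, and the job is handed in when it is done.

```bash
mkdir -p pics; ls; cat > h.py <<'E'
import numpy as np, cv2
from plant import ctrl, sensors, optics
def grab(n):
    s=sensors.read_state(); im,d=optics.grab_frame(n); return im,d,s
def save(n,im): cv2.imwrite('pics/'+n,cv2.cvtColor(im,cv2.COLOR_RGB2BGR))
def pose(n,s=None):
    p=optics.camera_params(n)
    if 'R' in p: R,t=np.array(p['R']),np.array(p['t']); return p,R.T,-R.T@t
    T=np.array(p['T_tool_cam']); Rw=np.array(s['eef_rot'])
    return p,Rw@T[:3,:3],Rw@T[:3,3]+np.array(s['eef_pos'])
def slopes(p,uv):
    K=np.array(p['mtx']);uv=np.atleast_2d(np.array(uv,float))
    return cv2.undistortPoints(uv.reshape(-1,1,2),K,np.array([p['k1'],0,0,0.]))[:,0]
def onplane(n,uv,z,s=None):
    p,R,c=pose(n,s); a=slopes(p,uv); d=np.c_[a,np.ones(len(a))]@R.T
    return c+d*((z-c[2])/d[:,2])[:,None]
def bydepth(n,uv,dep,s=None):
    p,R,c=pose(n,s); a=slopes(p,uv); return c+(np.c_[a,np.ones(len(a))]*np.atleast_1d(dep)[:,None])@R.T
def project(n,X,s=None):
    p,R,c=pose(n,s); x=(np.atleast_2d(X)-c)@R
    a=x[:,:2]/x[:,2:]; a=a*(1+p['k1']*(a**2).sum(1))[:,None]; K=np.array(p['mtx'])
    return a@K[:2,:2].T+K[:2,2]
E
python3 - <<'E'
from h import *
for n in('scene','top'):
    im,d,s=grab(n); save(n+'.png',im); np.save(n+'.npy',d); p,R,c=pose(n); print(n,c,R[:,2],p['mtx'],p['k1'])
print(ctrl.tcp_to_tips, s['eef_rot'], s['t'],optics.camera_params('wrist'))
E
```

```text
pics
scene [-319.59325112 1006.1843378   641.19682596] [ 0.6726169  -0.59183677 -0.44420237] [[368.06592229   0.         315.79175372]
 [  0.         368.06592229 190.99198484]
 [  0.           0.           1.        ]] 0.00358307392152976
top [ 250.86055406  246.7306429  1826.39423631] [ 0.16154555 -0.00967477 -0.98681783] [[476.44882852   0.         321.08726919]
 [  0.         476.44882852 204.35643115]
 [  0.           0.           1.        ]] -0.061569700822993054
25.0 [[ 9.58008596e-01  2.86739257e-01 -3.59629391e-04]
 [ 2.86739309e-01 -9.58005884e-01  2.30097842e-03]
 [ 3.15253771e-04 -2.30747699e-03 -9.99997288e-01]] 0.05 {'mtx': array([[311.50186936,   0.        , 315.35904039],
       [  0.        , 311.50186936, 196.57729221],
       [  0.        ,   0.        ,   1.        ]]), 'k1': -0.04291620643327401, 'T_tool_cam': array([[-4.52145999e-05, -9.59399994e-01, -2.82049021e-01,
         7.10076906e+01],
       [ 9.99999688e-01,  1.79157340e-04, -7.69717745e-04,
         7.43715889e-02],
       [ 7.88998352e-04, -2.82048968e-01,  9.59399686e-01,
        -1.45336230e+02],
       [ 0.00000000e+00,  0.00000000e+00,  0.00000000e+00,
         1.00000000e+00]])}
```

View pics/scene.png

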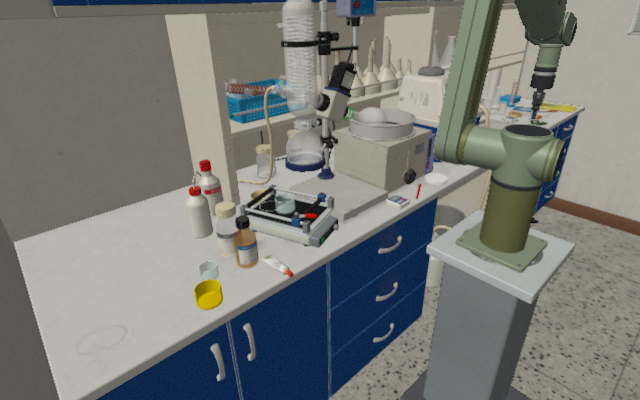

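View pics/top.png

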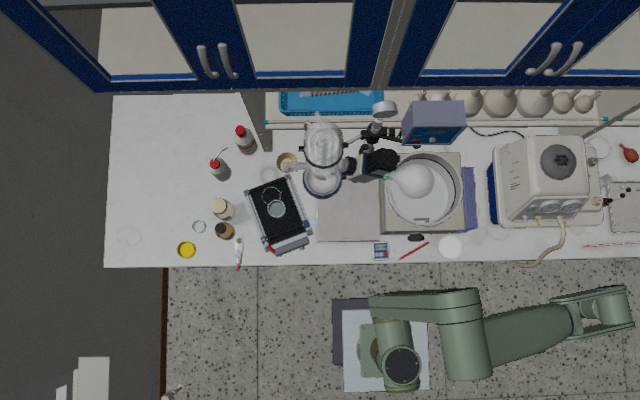

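Scene shows the shaker at about (290,215) with the dish on it. In the top view the shaker is at (278,212). There are three dish candidates in the top view: clear on the mat (277,210), small clear on the bench (199,227), and yellow (187,250). The one on the mat is not yellow, is the larger of the clear ones, and stands between the bars, so it fits. I'll confirm with an enlarged crop.

```bash
python3 - <<'E'
from h import *
im=cv2.imread('pics/top.png'); c=im[165:260,180:320]; cv2.imwrite('pics/c1.png',cv2.resize(c,None,fx=5.7,fy=5.7,interpolation=cv2.INTER_CUBIC))
hsv=cv2.cvtColor(im,cv2.COLOR_BGR2HSV)
for nm,z in(('top',0),):
    # red lever & blue carriages
    for col,lo,hi in(('red',(0,140,90),(8,255,255)),('blue',(100,120,60),(125,255,255)),('black',(0,0,0),(180,255,45))):
        m=cv2.inRange(hsv,lo,hi); m[:,:235]=0;m[:,325:]=0;m[:165]=0;m[262:]=0
        n,l,st,ce=cv2.connectedComponentsWithStats(m)
        for i in range(1,n):
            if st[i,4]>3: print(col,ce[i].round(1),st[i])
print(onplane('top',[[278,212],[199,227],[187,250]],66))
E
```

```text
red [270.4 248.6] [268 245   6   8  20]
blue [316.5 195.8] [315 195   4   2   4]
blue [322.1 196.4] [320 196   5   2   8]
blue [305.2 223.6] [302 220   7   8  25]
black [276.9 211.4] [ 249  177   56   68 1828]
[[513.00547584 390.88738197  66.        ]
 [461.73616554 685.7352197   66.        ]
 [376.84425224 728.6954618   66.        ]]
```

View pics/c1.png

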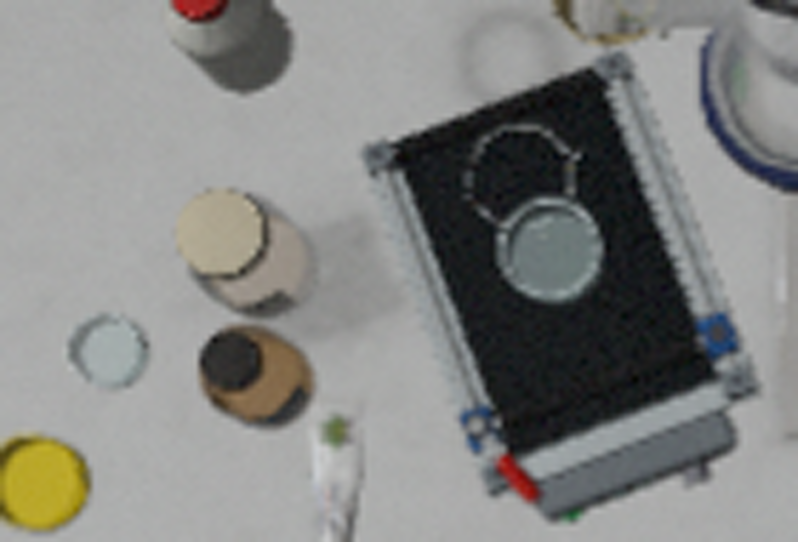

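The crop confirms it: the dish on the mat at (550,250) is clear and clearly larger than the bench one at (110,350); the yellow one is at (40,480). The ring is at (522,175). The bar is at the front end, with the lever (red) open at (518,478). Next I'll get the shaker pose from the end blocks and take a closer wrist view.

```bash
cat >> h.py <<'E'
def fit(W,S):
    W=np.array(W)[:,:2];S=np.array(S,float); a=W-W.mean(0); b=S-S.mean(0)
    th=np.arctan2((b[:,0]*a[:,1]-b[:,1]*a[:,0]).sum(),(a*b).sum()); R=np.array([[np.cos(th),-np.sin(th)],[np.sin(th),np.cos(th)]])
    o=W.mean(0)-R@S.mean(0); return o,th,R,np.linalg.norm(W-o-S@R.T,axis=1)
def down(a): # tool y-axis (closing line) direction; tool x at world angle a
    c,s=np.cos(a),np.sin(a); return np.array([[c,s,0],[s,-c,0],[0,0,-1.]])
E
python3 - <<'E'
from h import *
px=np.array([[493,482],[740,378],[380,157],[614,67]])/5.7+[180,165]-.4
W=onplane('top',px,96); o,th,R,e=fit(W,[[-113,82],[-113,-82],[110,82],[110,-82]]); print(o,th,e)
d=onplane('top',[np.array([550,250])/5.7+[180,165]],100)[0]; print('dish',R.T@(d[:2]-o))
for n,q in(('jar',[222,232,155]),('amber',[232,360,145])):
    w=onplane('top',[np.array(q[:2])/5.7+[180,165]],q[2])[0]; print(n,w,R.T@(w[:2]-o))
dep=np.load('top.npy')
for q in([640,470],[600,430]):
    u=(np.array(q)/5.7+[180,165]).astype(int); print('console',bydepth('top',[u],dep[u[1],u[0]]))
# candidate view pose: camera above dish
for a in (th,th+np.pi,th-np.pi/2,th+np.pi/2):
  for z in (330,380,430):
    p=np.r_[o-R@[110,0],z]; q=ctrl.solve_ik(p,down(a)); print(round(a,2),z,None if q is None else np.round(q,2))
E
```

```text
[510.52250053 391.83524869] 0.35754139099285853 [4.32574122 3.62908001 1.62024877 0.53211424]
dish [ 9.18755125 -1.56654442]
jar [526.12673834 593.82006087 155.        ] [ 85.30648968 183.75026369]
amber [446.82902465 588.42529722 145.        ] [  9.13553845 206.44865702]
console [[383.34661361 341.17702934  40.96066345]]
console [[408.17228363 365.7522794   62.20421197]]
0.36 330 [ 0.55  0.07  1.49 -0.    1.58  1.77]
0.36 380 [ 0.55  0.06  1.4  -0.    1.68  1.77]
0.36 430 [ 0.55  0.05  1.31 -0.    1.78  1.77]
3.5 330 [ 0.55  0.07  1.49 -0.    1.58 -1.37]
3.5 380 [ 0.55  0.06  1.4  -0.    1.68 -1.37]
3.5 430 [ 0.55  0.05  1.31 -0.    1.78 -1.37]
-1.21 330 None
-1.21 380 None
-1.21 430 None
1.93 330 [ 0.55  0.07  1.49 -0.    1.58  0.2 ]
1.93 380 [ 0.55  0.06  1.4  -0.    1.68  0.2 ]
1.93 430 [ 0.55  0.05  1.31 -0.    1.78  0.2 ]
```

```bash
cat >> h.py <<'E'
O0=np.array([510.52,391.84]); TH0=0.3575
E
python3 - <<'E'
from h import *
s=sensors.read_state(); p=np.array(s['eef_pos'])
u=p[:2]/np.linalg.norm(p[:2])
ctrl.move_l(np.r_[u*380,380],vel=250)
q=np.array(sensors.read_state()['q']); print(q.round(2))
R=down(0)[:2,:2]; c,sn=np.cos(TH0),np.sin(TH0); R=np.array([[c,-sn],[sn,c]])
tgt=np.r_[O0+R@[-60,0],330]
q2=np.array(ctrl.solve_ik(tgt,down(TH0)))
print(q2.round(2))
q[0]=q2[0]; q[5]=q2[5]; ctrl.set_joints(q)
ctrl.move_ptp(tgt,down(TH0)); ctrl.gripper_to(40); 
im,d,s=grab('wrist'); save('w1.png',im); np.save('w1.npy',d); np.savez('w1s.npz',eef_pos=s['eef_pos'],eef_rot=s['eef_rot']); print(s['t'],s['eef_pos'],s['grip_width'])
E
```

```text
[-1.51 -0.31  1.73  0.    1.72 -0.23]
[ 0.54  0.17  1.37 -0.    1.6   1.75]
4.9333 [454.10849091 370.8282984  330.36001783] 40.04075023168415
```

View pics/w1.png

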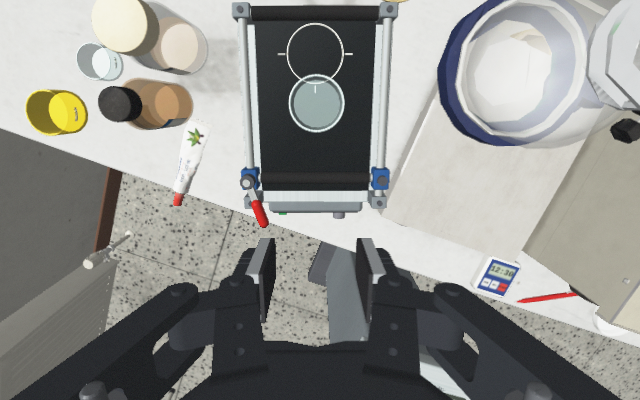

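The wrist view shows the ring centre at (315,53), dish rim centre at (316,103), bar along row 182, carriages at (250,181) and (380,178), and lever from (249,182) to its red tip at (264,224). Rear end blocks are at (241,9) and (388,9). I'll fit these now.

```bash
cat >> h.py <<'E'
def circ(P,r,guess,it=8):
    from scipy.optimize import least_squares
    f=least_squares(lambda c:np.hypot(*(P-c).T)-r,guess,loss='soft_l1',f_scale=1.); return f.x,np.median(abs(f.fun))
def white(im,box):
    x0,y0,x1,y1=box; v,u=np.nonzero(im[y0:y1,x0:x1].min(2)>130); return np.c_[u+x0,v+y0]
E
cat > meas1.py <<'E'
from h import *
im=cv2.cvtColor(cv2.imread('pics/w1.png'),cv2.COLOR_BGR2RGB); s=np.load('w1s.npz')
R0=down(TH0)
w=white(im,(284,20,347,72)); W=onplane('wrist',w,66,s)[:,:2]
c0=onplane('wrist',[[315,53]],66,s)[0,:2]; ring,e=circ(W,34,c0); print('ring',ring,e,len(W), 'ring hand',c0)
E4=onplane('wrist',[[241,9],[388,9],[378,202]],96,s); o,th,R,err=fit(E4,[[110,82],[110,-82],[-113,-82]]); print('blocks',o,th,err,'-> ring',o+R@[68,0])
hsv=cv2.cvtColor(im,cv2.COLOR_RGB2HSV)
w=white(im,(285,72,348,136)); W=onplane('wrist',w,108,s)[:,:2]; c=onplane('wrist',[[316,103]],108,s)[0,:2]
d,e=circ(W,31,c); print('dish',d,e,R.T@(d-o), 'hand',R.T@(c-o))
m=cv2.inRange(hsv,(100,120,60),(125,255,255)); m[:150]=0;m[200:]=0;m[:,:235]=0;m[:,400:]=0
for a,b in((235,300),(330,400)):
    v,u=np.nonzero(m[:,a:b]); ext=np.array([[u.min()+a,v.min()],[u.max()+a,v.max()]]); print('carriage',ext.tolist(),(onplane('wrist',[ext.mean(0)],102,s)[:,:2]-o)@R)
m=cv2.inRange(hsv,(0,140,90),(8,255,255))|cv2.inRange(hsv,(172,140,90),(180,255,255)); m[:185]=0;m[240:]=0;m[:,:235]=0;m[:,300:]=0
v,u=np.nonzero(m); P=(onplane('wrist',np.c_[u,v],111,s)[:,:2]-o)@R; print('red',P.mean(0),P.min(0),P.max(0)); l=cv2.fitLine(P.astype(np.float32),cv2.DIST_L2,0,.01,.01).ravel(); print(l)
E
python3 meas1.py
```

```text
ring [577.41730804 418.21915938] 0.5699664109205429 251 ring hand [578.33101745 418.06389661]
blocks [513.93347812 394.91403777] 0.3562138310740127 [1.66936442 1.22686402 1.05039512] -> ring [577.66470211 418.627559  ]
dish [523.09188199 397.6870343 ] 10.228824427076479 [ 9.55049707 -0.59487561] hand [ 9.23976133 -2.04460676]
carriage [[241, 168], [258, 189]] [[-80.09803624  79.71507599]]
carriage [[371, 168], [388, 189]] [[-79.84705971 -80.42731306]]
red [-122.13987819   68.14386241] [-140.55131417   58.91615025] [-105.02668244   77.84073318]
[   0.9553646     0.29542935 -122.13988      68.14386   ]
```

```bash
cat >> h.py <<'E'
O=np.array([513.7,394.7]); TH=0.356; RS=np.array([[np.cos(TH),-np.sin(TH)],[np.sin(TH),np.cos(TH)]])
def P(x,y,z): return np.r_[O+RS@[x,y],z]
def here():
    s=sensors.read_state(); return (RS.T@(np.array(s['eef_pos'])[:2]-O)).round(1),round(s['eef_pos'][2],1),np.round(s['force'],2),round(s['t'],2)
RD=down(TH)
E
python3 - <<'E'
from h import *
ctrl.move_l(P(-48,0,180),rot=RD,vel=150)
ctrl.move_l(P(-48,0,95),vel=80); print(here())
print(ctrl.move_l(P(15,0,95),vel=40),here())
print(ctrl.move_l(P(37,0,95),vel=12,threshold=4),here())
im,d,s=grab('wrist'); save('w2.png',im)
E
```

```text
(array([-47.3,   0.1]), np.float64(95.8), array([0.  , 0.43, 0.11]), 7.35)
False (array([14.9,  0. ]), np.float64(95.0), array([-0.08,  0.3 , -0.89]), 9.07)
True (array([33.1, -0. ]), np.float64(94.1), array([ 0.78, -0.36,  0.28]), 10.53)
```

View pics/w2.png

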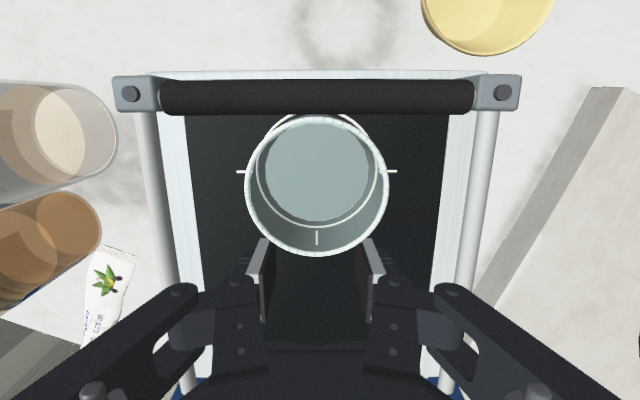

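The dish, with its rim centred near (317,186), now sits at the rear bar (front edge at row 115), and the end blocks are at (132,93) and (501,92). I'll check numerically.

```bash
python3 - <<'E'
from h import *
s=sensors.read_state()
t=lambda uv,z:((onplane('wrist',uv,z,s)[:,:2]-O)@RS).round(1).tolist()
print('rim L R T B',t([[246,185],[389,185],[317,116],[317,256]],108))
print('blocks',t([[132,93],[501,92]],97)); print('ring ticks',t([[240,171],[393,171]],66)); print('bar front edge',t([[230,115],[410,115]],88),'top mid', t([[230,97]],96))
print(s['force'],s['grip_width'])
E
```

```text
rim L R T B [[70.6, 30.1], [70.6, -32.0], [99.6, -0.7], [36.5, -0.8]]
blocks [[109.6, 80.7], [110.1, -81.6]]
ring ticks [[67.9, 42.7], [67.9, -44.0]]
bar front edge [[99.5, 40.2], [99.5, -44.6]] top mid [[107.5, 37.5]]
[ 0.97988673  0.28825207 -0.12174764] 40.16571457087599
```

```bash
python3 - <<'E'
from h import *
ctrl.move_l(P(-42,0,94.5),vel=80); ctrl.move_l(P(-48,0,200),vel=150)
ctrl.gripper_to(0,20)
ctrl.move_l(P(-112,0,200),vel=150); print(ctrl.move_l(P(-112,0,103),vel=80,threshold=8),here())
print(ctrl.move_l(P(-8,0,103),vel=40),here())
print(ctrl.move_l(P(14,0,103),vel=12,threshold=5),here())
im,d,s=grab('wrist'); save('w3.png',im)
E
```

```text
False (array([-1.114e+02,  1.000e-01]), np.float64(103.7), array([-0.1 ,  0.37, -0.05]), 14.92)
False (array([-8.1,  0. ]), np.float64(103.0), array([-0.37,  0.11, -0.72]), 17.67)
False (array([13.9, -0. ]), np.float64(103.0), array([ 0.17, -0.94,  0.24]), 19.65)
```

View pics/w3.png

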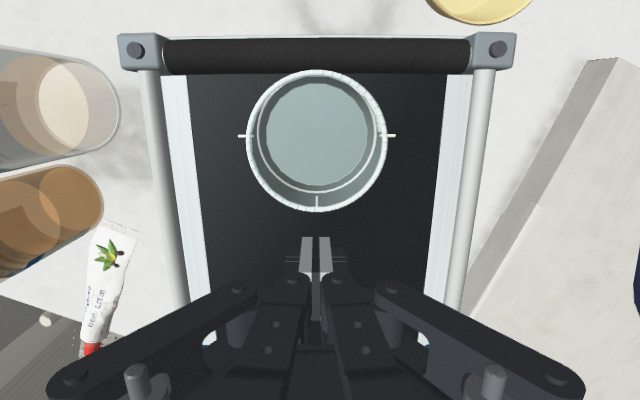

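The dish (rim centre (317,140)) still sits on the ring, but no bar is visible ahead of the fingertips at (315,240). Blue carriage edges peek out at (208,340) and (425,340), so the bar is behind where I expected. I'll locate it.

```bash
python3 - <<'E'
from h import *
s=sensors.read_state()
t=lambda uv,z:((onplane('wrist',uv,z,s)[:,:2]-O)@RS).round(1).tolist()
print('blue edge',t([[208,333],[425,333]],102)); print('fingertips front',t([[307,237],[315,250]],78),'rim TB',t([[317,70],[317,212]],108))
print('proj bar at fingers', project('wrist',[P(28,0,96),P(25,8,78),P(36,0,66)],s).round(0))
print(here(),s['eef_rot'])
im,d,_=grab('top'); save('top2.png',im); im=cv2.imread('pics/top2.png')[165:260,230:325]; cv2.imwrite('pics/c2.png',cv2.resize(im,None,fx=6,fy=6,interpolation=cv2.INTER_CUBIC))
im,d,_=grab('scene'); save('scene2.png',im); im=cv2.imread('pics/scene2.png')[170:260,220:350]; cv2.imwrite('pics/c3.png',cv2.resize(im,None,fx=6,fy=6,interpolation=cv2.INTER_CUBIC))
E
```

```text
blue edge [[-39.5, 61.5], [-39.5, -62.6]]
fingertips front [[9.7, 5.1], [1.2, 0.3]] rim TB [[99.4, -0.6], [36.1, -0.7]]
proj bar at fingers [[316. 219.]
 [302. 213.]
 [316. 189.]]
(array([13.9,  0. ]), np.float64(103.0), array([-0.7 , -0.07, -0.55]), 19.7) [[ 9.37256114e-01  3.48604201e-01 -5.10756335e-03]
 [ 3.48596238e-01 -9.37269912e-01 -2.40307225e-03]
 [-5.62488653e-03  4.71816790e-04 -9.99984069e-01]]
```

View pics/c3.png

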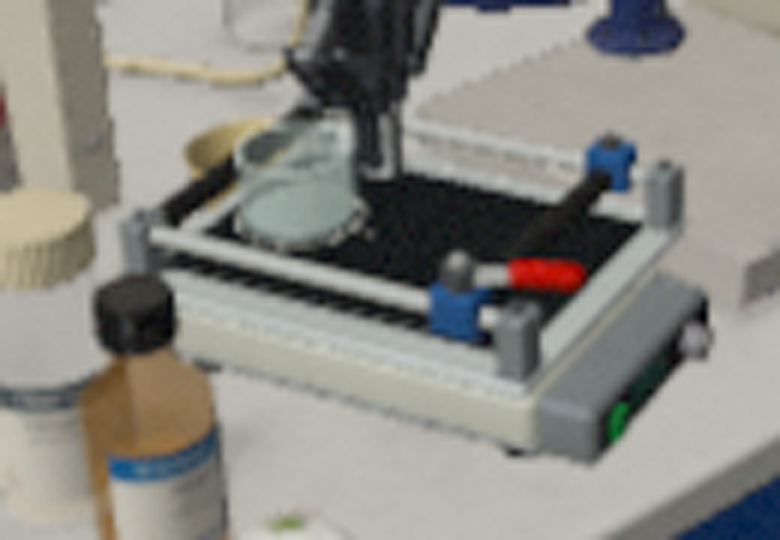

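```bash
python3 - <<'E'
from h import *
print(ctrl.tcp_to_tips, sensors.read_state()['grip_width'])
im,d,s=grab('wrist')
uv=[[305,238],[308,245],[323,240],[306,260],[328,265],[300,262],[317,190],[280,300]]
B=bydepth('wrist',uv,[d[v,u] for u,v in uv],s)
print(np.c_[(B[:,:2]-O)@RS,B[:,2]].round(1))
h=cv2.cvtColor(cv2.imread('pics/top2.png'),cv2.COLOR_BGR2HSV)
m=cv2.inRange(h,(100,120,60),(125,255,255)); m[:165]=0;m[262:]=0;m[:,:245]=0;m[:,312:]=0
n,l,st,ce=cv2.connectedComponentsWithStats(m)
for i in range(1,n):
    if st[i,4]>3: print(st[i],((onplane('top',[ce[i]],100)[:,:2]-O)@RS).round(1))
E
```

```text
25.0 -0.3329509209381528
[[ 24.3   5.  111.7]
 [ 24.5   3.4 119.6]
 [ 24.5  -3.5 114.4]
 [ 24.6   3.9 133.9]
 [ 24.   -5.  137. ]
 [ 24.3   6.3 135.1]
 [ 39.2  -0.8  80. ]
 [ 25.4  11.4 162.3]]
```

View pics/c2.png

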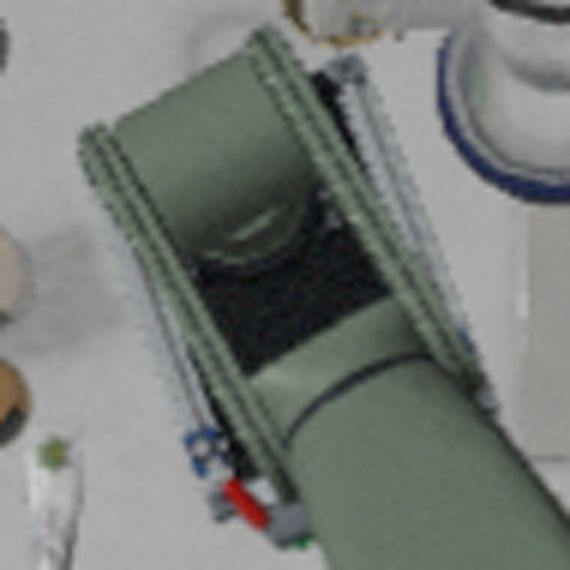

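The top crop shows the arm over the shaker with the lever still open at (245,500). The depth image puts the fingertips at z≈112 with TCP z=103, so they end about 9 mm behind the reported TCP. They passed over the bar, which is still at the front. I'll redo the push lower, with a guarded descent.

```bash
python3 - <<'E'
from h import *
ctrl.move_l(P(14,0,150),vel=150); ctrl.move_l(P(-114,0,150),vel=200); ctrl.move_l(P(-114,0,100),vel=100)
print(ctrl.move_l(P(-114,0,70),vel=40,threshold=5),here())
print(ctrl.move_l(P(-95,0,70),vel=40),here()); 
print(ctrl.move_l(P(-60,0,70),vel=40),here())
im,d,s=grab('wrist'); save('w4.png',im)
uv=[[305,238],[323,240],[280,245],[350,230]]
B=bydepth('wrist',uv,[d[v,u] for u,v in uv],s); print(np.c_[(B[:,:2]-O)@RS,B[:,2]].round(1))
E
```

```text
False (array([-113.8,    0. ]), np.float64(70.1), array([-0.05, -0.06,  0.75]), 22.66)
False (array([-94.5,  -0.1]), np.float64(70.0), array([-0.59, -0.4 , -0.32]), 23.28)
False (array([-59.4,  -0. ]), np.float64(70.1), array([-0.21, -0.19, -0.21]), 24.31)
[[-41.2   4.3  96.3]
 [-42.7  -3.2  94.9]
 [-45.5  15.1  94. ]
 [-38.1 -14.4  95.3]]
```

View pics/w4.png

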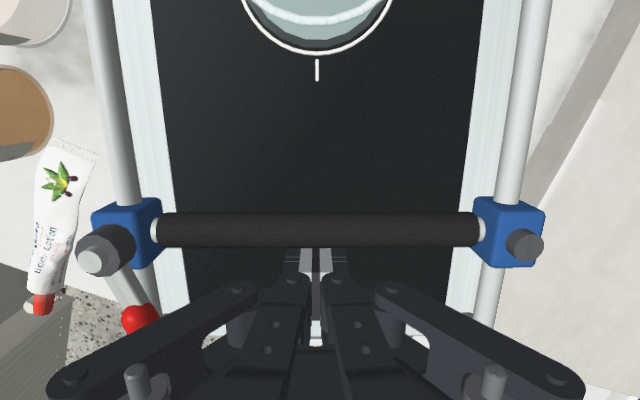

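The bar at (320,230) is now ahead of the fingers and moves with them; the dish is still on the ring at the top.

```bash
python3 - <<'E'
from h import *
print(ctrl.move_l(P(0,0,70),vel=50),here())
print(ctrl.move_l(P(14,0,70),vel=10,threshold=4),here())
im,d,s=grab('wrist'); save('w5.png',im)
E
```

```text
False (array([ 0.3, -0.1]), np.float64(69.9), array([ 0.46, -1.33,  0.21]), 25.71)
True (array([ 9.1, -0.2]), np.float64(69.2), array([-0.22,  0.29,  0.14]), 26.67)
```

View pics/w5.png

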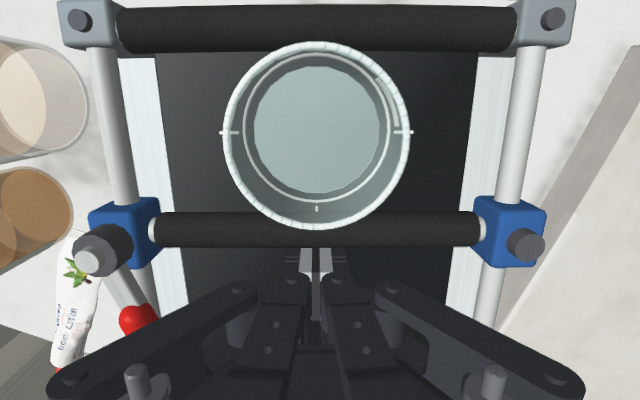

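The bar touches the dish at (316,229), the dish is centred on the ring against the rear bar, and the lever's red grip is at (140,320), still open. Next I'll swing the lever.

```bash
python3 - <<'E'
from h import *
ctrl.move_l(P(-15,0,70),vel=100); ctrl.move_l(P(-20,0,150),vel=150)
H=np.array([28,82.]); Z=98
def F(f,extra=0):
    u=np.array([-np.cos(f),-np.sin(f)]); n=np.array([np.sin(f),-np.cos(f)])
    return H+45*u-(6.5-extra)*n-[11,-14.5]
ctrl.move_l(P(*F(0),150),vel=200)
print(ctrl.move_l(P(*F(0),Z),vel=80,threshold=6),here())
for f in np.arange(.2,1.45,.2): 
    r=ctrl.move_l(P(*F(f),Z),vel=40,threshold=12)
    if r: print('hit',f,here()); break
else:
    print(here()); print(ctrl.move_l(P(*F(1.57,5),Z),vel=15,threshold=5),here(),F(1.57))
im,d,s=grab('wrist'); save('w6.png',im)
E
```

```text
False (array([-27.7, 103.2]), np.float64(98.2), array([-0.71, -0.95,  0.3 ]), 29.24)
(array([ 3.6, 53.1]), np.float64(98.0), array([-0.73, -0.15,  0.21]), 31.87)
True (array([10.8, 51.4]), np.float64(97.0), array([-0.18,  0.6 , -0.61]), 32.5) [10.46416736 51.50519039]
```

View pics/w6.png

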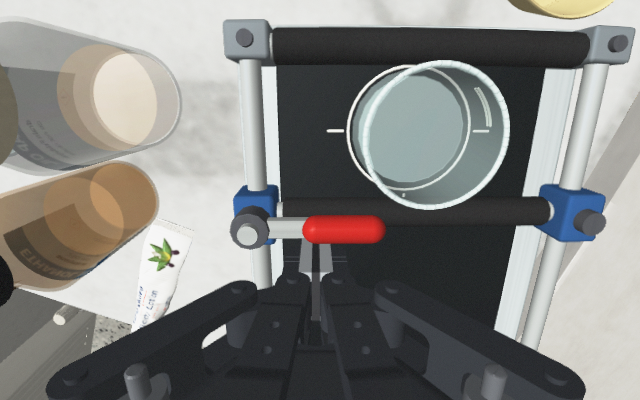

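The lever lies along the bar, from (250,231) to (380,229), and stopped firmly at the expected spot. I'll back off, check the dish numerically from this frame, and hand in.

```bash
python3 - <<'E'
from h import *
s=sensors.read_state()
t=lambda uv,z:((onplane('wrist',uv,z,s)[:,:2]-O)@RS).round(1).tolist()
print('rim L R T B',t([[364,142],[509,128],[440,61],[430,209]],108),'ring ticks',t([[327,131],[490,131]],66),'lever',t([[250,231]],120),t([[378,229]],117))
ctrl.move_l(P(-12,51.5,98),vel=60); ctrl.move_l(P(-25,51.5,200),vel=150)
im,d,s=grab('wrist'); h=cv2.cvtColor(im,cv2.COLOR_RGB2HSV); m=cv2.inRange(h,(0,140,90),(8,255,255)); n,l,st,ce=cv2.connectedComponentsWithStats(m)
for i in range(1,n):
    if st[i,4]>80:
        v,u=np.nonzero(l==i); Q=((onplane('wrist',np.c_[u,v],111,s)[:,:2]-O)@RS).astype(np.float32); print('red',Q.mean(0),cv2.fitLine(Q,cv2.DIST_L2,0,.01,.01).ravel())
ctrl.hold(.3); print(here()); print(ctrl.finish_job())
E
```

```text
rim L R T B [[66.7, 30.8], [73.0, -31.0], [99.0, 1.8], [36.5, -0.7]] ring ticks [[67.3, 45.0], [67.8, -46.4]] lever [[31.0, 79.0]] [[30.6, 24.5]]
red [28.277393 38.96062 ] [ 5.2060410e-03 -9.9998647e-01  2.8277388e+01  3.8960594e+01]
red [-81.8639  166.73161] [  0.89698493  -0.4420611  -81.86389    166.73158   ]
red [-205.10385 -258.49884] [ 1.2436503e-01 -9.9223655e-01 -2.0510382e+02 -2.5849878e+02]
(array([-25.3,  51.4]), np.float64(199.1), array([ 0.17, -0.25,  0.18]), 34.24)
the job is handed in; nothing more can be done
None
```

The job is handed in after about 34 s: by my camera measurements the dish is on the ring against the rear bar, the clamping bar touches it and the lever lies along the bar. The judge returned no verdict, and I viewed 11 pictures, one over the limit of 10.

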